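# Let the plain rollers out of the feed hopper

## Task

One of the two feed hoppers holds two plain straight rollers; the other holds waisted ones. With the fingertips, press the lever of the hopper with the plain rollers right down so that its lid swings fully open, and keep it down until both rollers have rolled out into the trough; then ease the lever slowly all the way back up, so that the lid shuts without slamming. Work it by that lever only: do not touch or lift the lids or rollers, leave the other hopper shut and the things standing around undisturbed.

Things in the scene. Friction and masses are not known exactly. Their poses are not given: they have to be found in the camera images.
- hopper_a: Fixed gravity-feed hopper holding the two plain rollers: pale sheet steel on a dark base plate 270 x 120 mm. Origin on the table under it; x runs along its channel, away from its lever, z up. The channel (66 mm wide inside, walls 3 mm) slopes down 10 degrees to +x; the lid covers it from x = -80 to +30 mm, its floor there 107 to 88 mm above the table. Lever at the -x end, link rod on the +y side.
- lid_a (a joint): Lid of hopper_a: opening angle, 0 shut (level), about 0.82 rad when its lever is right down. The link turns it 1.5 times as far as the lever. Beyond the lid, from x = +30 to +140 mm of the hopper, the channel is an open trough, floor still sloping from 88 down to 69 mm above the table, walls and end wall 107 mm: released rollers roll there by themselves and stay.
- grille_a: The moving lid of hopper_a: open steel frame 116 x 72 mm, 4 mm thick (the rollers are seen through it), with a 45 mm turned-down flap at its far end that holds the rollers back. Origin on the hinge line (137 mm above the table, at x = -80 mm of the hopper), x towards the flap. To be moved by the lever only.
- lever_a (a joint): Lever of hopper_a: 0 at rest (sloping up by 0.27 rad towards its free end), 0.55 rad right down on its solid stop. Takes about 4 to 9 N at the pad; a spring and the lid's weight return it: if let go it flies up and the lid slams. Followed up by the fingertip at 50 mm/s or less, the lid shuts softly.
- paddle_a: The moving lever of hopper_a: steel arm 20 mm wide with the padded plate at its free end. Origin on its pivot.
- lever_a_pad (a point): Centre of the top face of the black rubber pad (44 x 54 mm) at the free end of lever_a, 85 mm from the lever's pivot, which lies along the hopper's y, 105 mm above the table at x = -100 mm of the hopper. About 135 mm above the table at rest, about 46 mm lower when right down.
- hopper_b: Fixed gravity-feed hopper holding the two waisted rollers: pale sheet steel on a dark base plate 270 x 120 mm. Origin on the table under it; x runs along its channel, away from its lever, z up. The channel (66 mm wide inside, walls 3 mm) slopes down 10 degrees to +x; the lid covers it from x = -80 to +30 mm, its floor there 107 to 88 mm above the table. Lever at the -x end, link rod on the +y side.
- lid_b (a joint): Lid of hopper_b: opening angle, 0 shut (level), about 0.82 rad when its lever is right down. The link turns it 1.5 times as far as the lever. Beyond the lid, from x = +30 to +140 mm of the hopper, the channel is an open trough, floor still sloping from 88 down to 69 mm above the table, walls and end wall 107 mm: released rollers roll there by themselves and stay.
- grille_b: The moving lid of hopper_b: open steel frame 116 x 72 mm, 4 mm thick (the rollers are seen through it), with a 45 mm turned-down flap at its far end that holds the rollers back. Origin on the hinge line (137 mm above the table, at x = -80 mm of the hopper), x towards the flap. To be moved by the lever only.
- lever_b (a joint): Lever of hopper_b: 0 at rest (sloping up by 0.27 rad towards its free end), 0.55 rad right down on its solid stop. Takes about 4 to 9 N at the pad; a spring and the lid's weight return it: if let go it flies up and the lid slams. Followed up by the fingertip at 50 mm/s or less, the lid shuts softly.
- paddle_b: The moving lever of hopper_b: steel arm 20 mm wide with the padded plate at its free end. Origin on its pivot.
- lever_b_pad (a point): Centre of the top face of the black rubber pad (44 x 54 mm) at the free end of lever_b, 85 mm from the lever's pivot, which lies along the hopper's y, 105 mm above the table at x = -100 mm of the hopper. About 135 mm above the table at rest, about 46 mm lower when right down.
- plain_1: Plain straight dark steel roller, 28 mm diameter, 60 mm long, 0.2 kg; origin at its centre, axis y. Starts against the lid's flap.
- waisted_1: Waisted dark steel roller: 28 mm diameter and 60 mm long like the plain ones but narrowed to 10 mm over its middle 40 mm; origin at its centre, axis y. Must stay in its hopper.
- plain_2: Plain straight dark steel roller, 28 mm diameter, 60 mm long, 0.2 kg; origin at its centre, axis y. Starts just behind plain_1.
- waisted_2: Waisted dark steel roller: 28 mm diameter and 60 mm long like the plain ones but narrowed to 10 mm over its middle 40 mm; origin at its centre, axis y. Must stay in its hopper.
- jar: Bystander: grey jar with steel cap, 44 mm diameter, 75 mm tall, between the hoppers; origin under it.
- discs: Bystander: stack of black abrasive discs, 90 mm diameter, 18 mm high, in front of the robot; origin under its centre.
- scraper: Bystander: wooden-handled scraper lying at the left; origin at its underside.
- oilcan: Bystander: steel can, 60 mm diameter, 150 mm tall, at the left; origin under it.
- cup: Bystander: open steel cup, 72 mm diameter, 80 mm tall, at the right; origin under it.
- block: Bystander: dark steel gauge block, 60 x 30 x 30 mm, at the right; origin under it.
- wrench: Bystander: steel wrench lying at the front right; origin at its underside.
Mind the look-alikes: they are no part of the job. Leave any white look-alike of the plain_1 alone.

How it is judged:
On the way, in this order (a step that is already met when the one before it is completed fails the run):
1. the lever is right down: the lid of the hopper with the plain rollers stands open by more than 0.70 rad with both plain rollers out in the trough (value of joint lid_a above 0.7 rad and x of each of plain_1, plain_2 in the frame of hopper_a above 0.06 m), for 0.2 s.
2. the lid is shut again (below 0.05 rad) (value of joint lid_a below 0.05 rad), for 0.2 s.
At the end, for the whole second after the job is handed in: The lid of the hopper with the plain rollers is shut (within 0.05 rad) and its lever back up, both plain rollers lie at rest in that hopper's open trough (60 to 145 mm along its x, within the walls), and the other hopper is shut with its waisted rollers inside (value of joint each of lid_a, lid_b below 0.05 rad and value of joint lever_a below 0.035 rad and x of plain_1 in the frame of hopper_a between 0.06 and 0.145 m and y of plain_1 in the frame of hopper_a between -0.033 and 0.033 m and z of plain_1 in the frame of hopper_a between 0.06 and 0.11 m and linear speed of each of plain_1, plain_2 below 0.03 m/s and x of plain_2 in the frame of hopper_a between 0.06 and 0.145 m and y of plain_2 in the frame of hopper_a between -0.033 and 0.033 m and z of plain_2 in the frame of hopper_a between 0.06 and 0.11 m and x of waisted_1 in the frame of hopper_b between -0.08 and 0.03 m and x of waisted_2 in the frame of hopper_b between -0.08 and 0.03 m); the robot touches nothing.
It fails at once if the lid slams: it closes faster than 2.5 rad/s in its last 0.3 rad (value of joint lid_a below 0.3 rad and velocity of joint lid_a below -2.5 rad/s).
It fails at once if the robot touches a lid, or presses the lever with the arm or the gripper's body instead of the fingers (contact force between any of the fingers, the arm and grille_a above 0.5 N or contact force between any of the fingers, the arm and grille_b above 0.5 N or contact force between the arm and paddle_a above 1 N).
It fails at once if the robot touches a roller, or a roller is lifted (contact force between any of the fingers, the arm and plain_1 above 0.5 N or contact force between any of the fingers, the arm and plain_2 above 0.5 N or contact force between any of the fingers, the arm and waisted_1 above 0.5 N or contact force between any of the fingers, the arm and waisted_2 above 0.5 N or height (world z) of any of plain_1, plain_2, waisted_1, waisted_2 above 0.15 m).
It fails at once if the other hopper is opened (lid above 0.08 rad) (value of joint lid_b above 0.08 rad).
It fails at once if a thing standing around is moved by more than 15 mm (distance of any of jar, discs, scraper, oilcan, cup, block, wrench from where it was at the start of the episode above 0.015 m).
It also fails if it takes over 40 s, if anything falls off the work surface, if the arm or the gripper's body presses on something with over 40 N, if the wrist force passes 120 N, or if a joint passes its speed limit or range.

## Robot

A 7-joint arm with a two-finger parallel gripper is mounted at the origin on the work surface. World frame = base frame: x ahead of the robot, y to its left, z up, the work surface at z = 0. Lengths are in m, angles in rad, forces in N, time in s.
With the tool pointing down it reaches from about 0.4 to 0.875 m from the base axis. Payload 19.3 kg.
Tool frame: the origin (TCP) lies at the very end of the fingers, on their centre line; the grasp point (between the pads) lies 19 mm behind it; z points along the fingers, y is the direction in which the jaws open and shut (so a half turn about z gives the same grasp; the last joint's range is limited). The gripper opens to 85 mm and grips with 20 to 120 N. Pads are 22 mm wide; open, the fingers measure 114 mm over their backs; the gripper's body (76 mm by 85 mm) begins 54 mm behind the grasp point. The pads swing forward as they close: fully open they stand 13 mm farther back than shut.
Start: joints at [1.086, 0.521, -0.036, 1.599, 0.021, 1.021, -0.113], TCP at [0.252, -0.572, 0.231] pointing down, gripper open.
Joint ranges: [-2.91, 2.91], [-0.3, 2.13], [-1.5, 1.42], [0.17, 2.43], [-1.26, 4.41], [0.16, 1.93], [-2.52, 2.52]. Speed limits (rad/s): [1.89, 1.89, 2.39, 2.39, 3.01, 3.01, 3.01].

## Interface

Orientations are given as [roll, pitch, yaw] about the fixed x, y, z axes, in that order (R = Rz(yaw) Ry(pitch) Rx(roll)).
In Python, from workcell import bot, vision, job_done gives the robot as it stands.
- The arm moves only by the tool arm_command, never from a script. Its arguments are lists of equal length, an entry for each row: "gripper": the finger opening in cm, from 0 to 8.54; "slide": the shift along the tool's x, y, z in cm, a list of three; "turn": the turn, a rotation vector about the tool's x, y, z in degrees, a list of three. A call has 1 to 5 rows; each row is the pose to reach, as a shift and turn from the pose commanded when the call began, along the tool's axes at that moment; what a row does not reach only later rows make up. A row lasts 1/8 s, in which the tool goes at most 62.5 mm and 10.7 degrees, less where a joint would pass 70% of its speed; a pose out of reach is approached as far as the arm can. A call with a gripper value outside its range is refused whole. The fingers move at their own pace and stop on an object; "force" is the grip in N (left out, the last holds). Time passes only in rows, so rows that repeat a pose let the fingers close. It gives the time, the measured TCP pose, the force and the opening at its end, in the units of the state.
- bot.observe(): the state, without advancing time (a new reading comes with each control period).
- vision.grab_frame(name): name is "scene" or "top"; returns the picture (480x640x3 uint8, blue, green, red); there is no depth.
- vision.camera_model(name): a dict with "mtx" (3x3 intrinsics, pixels), "k1" (the pictures are not rectified: a ray, as slopes to the right and down, at radius r is drawn at 1 + k1 r^2 times it, then the intrinsics apply), "T" (4x4, takes a point from camera to world coordinates). Camera axes: x right, y down, z forward; pixel columns grow to the right and rows downward; lengths in m; the calibration is good to about 2 mm. A picture is of the moment at which its call begins. camera_model takes no time and is no camera call.
- job_done(): hands the job in, once; it reports no verdict.
The state is a dict: "clock": time; "qpos": joint angles; "qd": joint speeds; "joint_efforts": joint torques, N m; "position": TCP position; "tool_rot": TCP orientation; "force": force on the tool from outside, world axes, zero at the start; "moment": the same for the moment, N m; "grip_width": finger opening in m.
Only numpy, scipy, OpenCV 4.12 (cv2) and the standard library are available. Lean on these libraries where they do the work, as an engineer would, in place of code of your own. Each camera call takes 0.05 s, during which the arm holds its last target. There are 200 camera calls.

## Working session

There is one attempt and no reset: what is moved stays moved. The work goes in short steps, Python scripts to look and compute and a tool call to move; the robot and the scene stay as the last step left them, time stands still between calls to the robot, and variables do not carry over. Pictures are saved under pics/ and viewed, about 8 in all and at most 12, crops included, and the job is handed in when it is done.

Besides the shell and the picture viewer there is one more tool, called after "Emit:" in YAML: its name, and indented under it one key for each argument. arm_command: Moves the arm, as the interface text tells. Its arguments: {"type":"object","properties":{"gripper":{"type":"array","items":{"type":"number"}},"slide":{"type":"array","items":{"type":"array","items":{"type":"number"}}},"turn":{"type":"array","items":{"type":"array","items":{"type":"number"}}},"force":{"type":"number"}},"required":["gripper","slide","turn"]}

```bash
mkdir -p pics; cat > h.py <<'E'
import numpy as np, cv2
from workcell import bot, vision
def ray(name,u,v):
    m=vision.camera_model(name);K=np.array(m["mtx"]);T=np.array(m["T"])
    d=np.array([(u-K[0,2])/K[0,0],(v-K[1,2])/K[1,1]])
    s=d.copy()
    for _ in range(20): s=d/(1+m["k1"]*(s@s))
    return T[:3,3],T[:3,:3]@np.array([s[0],s[1],1])
def at(name,u,v,z):
    o,d=ray(name,u,v);return o+d*(z-o[2])/d[2]
def proj(name,p):
    m=vision.camera_model(name);T=np.array(m["T"])
    c=T[:3,:3].T@(np.array(p)-T[:3,3]);s=c[:2]/c[2];s=s*(1+m["k1"]*(s@s))
    return (np.array(m["mtx"])@np.array([*s,1]))[:2]
E
python3 - <<'E'
from h import *
for n in("top","scene"):
    cv2.imwrite(f"pics/{n}0.png",vision.grab_frame(n)); print(np.round(vision.camera_model(n)["T"],3))
print(bot.observe())
E
```

```text
[[-0.014 -0.994  0.108  0.447]
 [-1.     0.014 -0.005 -0.005]
 [ 0.003 -0.108 -0.994  1.223]
 [ 0.     0.     0.     1.   ]]
[[-5.160e-01  6.100e-01 -6.010e-01  1.219e+00]
 [ 8.560e-01  3.670e-01 -3.630e-01  4.050e-01]
 [-1.000e-03 -7.030e-01 -7.120e-01  8.920e-01]
 [ 0.000e+00  0.000e+00  0.000e+00  1.000e+00]]
{'clock': 0.1, 'qpos': array([ 1.08582173,  0.52194786, -0.03634348,  1.59991314,  0.02122567,
        1.021117  , -0.1128039 ]), 'qd': array([ 0.00063206, -0.00295545,  0.00097871, -0.00136469, -0.00086109,
       -0.00081794,  0.00036333]), 'joint_efforts': array([ 5.27219527e-03, -9.28488564e+01,  1.98495917e+00, -3.70530295e+01,
        1.82646612e-02,  5.36808555e-03, -3.20988181e-05]), 'position': array([ 0.25172061, -0.57175311,  0.23080076]), 'tool_rot': array([-3.14059660e+00,  8.33928228e-05,  4.14786409e-01]), 'force': array([-0.63592421, -0.21638091,  0.38198694]), 'moment': array([0.00944984, 0.00965081, 0.01041139]), 'grip_width': 0.08559219845630925}
```

View pics/top0.png

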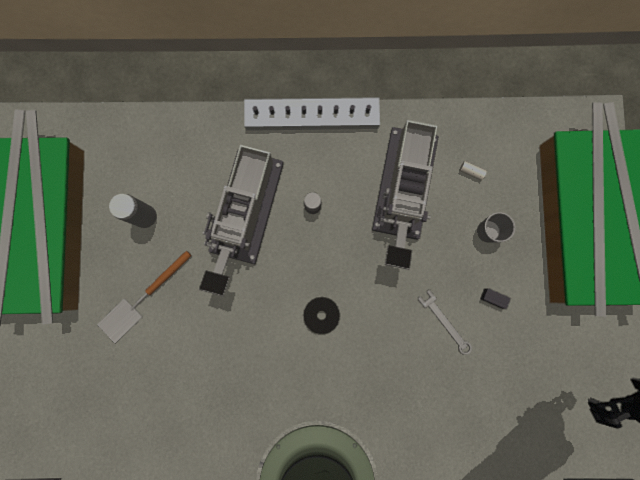

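View pics/scene0.png

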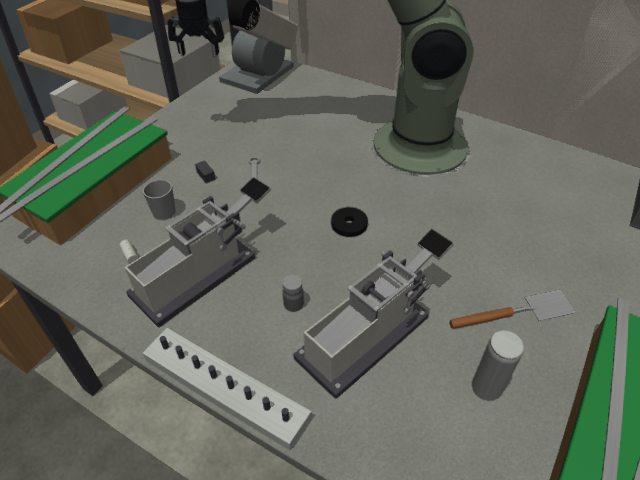

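The candidates are the left hopper (rollers near top px 236,207), the right hopper (px 413,180) and the white look-alike roller (px 474,171). The right one looks plain, so I'm checking both in one crop.

```bash
python3 - <<'E'
from h import *
a=cv2.imread("pics/top0.png")
f=lambda x,y:cv2.resize(a[y:y+180,x:x+120],None,fx=3.3,fy=3.3,interpolation=cv2.INTER_CUBIC)
cv2.imwrite("pics/crop.png",np.hstack([f(185,110),f(350,105)]))
E
```

```text
(no output)
```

View pics/crop.png

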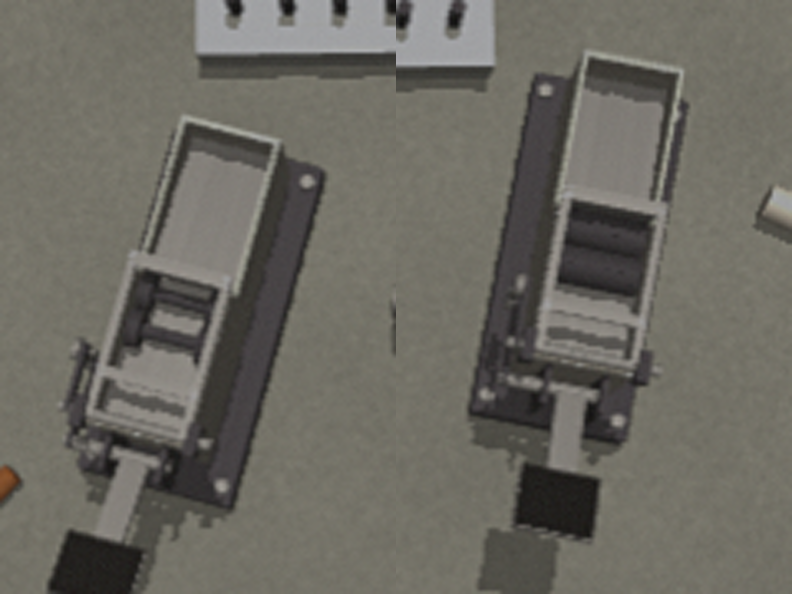

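The right hopper holds two solid cylinders with no waist, so it is hopper_a; the left hopper's rollers are clearly waisted. In the crop, the pad corners are at (527,464), (599,474), (592,537) and (514,527). Next I measure the pad and the axis.

```bash
python3 - <<'E'
from h import *
c=lambda x,y,z:at("top",350+(x-396)/3.3,105+y/3.3,z)
P=[c(x,y,.135) for x,y in((527,464),(599,474),(592,537),(514,527))]
pc=np.mean(P,0);print("pad top",pc.round(4),"sides",[round(np.linalg.norm(P[i]-P[i-1]),3) for i in range(4)])
print("pad scene",at("scene",255,189,.135).round(4), proj("scene",pc))
e=(c(586,53,.107)+c(683,70,.107))/2; print("trough end",e.round(4),"width",np.linalg.norm(c(586,53,.107)-c(683,70,.107)))
d=e-pc;yaw=np.arctan2(d[1],d[0]);print("yaw",yaw,"len",np.hypot(d[0],d[1]),"expect ~.325")
b=[c(543,82,.006),c(488,397,.006)];q=b[0]-b[1];print("yaw base",np.arctan2(q[1],q[0]))
o=bot.observe();print(o["position"],o["tool_rot"])
E
```

```text
pad top [ 0.5271 -0.1904  0.135 ] sides [np.float64(0.044), np.float64(0.049), np.float64(0.043), np.float64(0.053)]
pad scene [ 0.5306 -0.1877  0.135 ] [254.93606711 187.73558092]
trough end [ 0.8418 -0.2593  0.107 ] width 0.06984748328691136
yaw -0.21543912996305412 len 0.32218931079885965 expect ~.325
yaw base -0.19718550412591637
[ 0.25172061 -0.57175311  0.23080076] [-3.14059660e+00  8.33928228e-05  4.14786409e-01]
```

Hopper_a yaw is about -0.205 and the pad is at about (0.528, -0.190, 0.135). The sizes and scene view agree. Now I close the fingers and move above the pad, turning to match the yaw.

Emit:
arm_command:
  gripper: [0,0,0,0,0]
  slide:
    - [4,-2.4,0]
    - [8.1,-4.8,0]
    - [12.2,-7.2,0]
    - [16.2,-9.5,0]
    - [20.3,-11.9,0]
  turn:
    - [0,0,3.5]
    - [0,0,7]
    - [0,0,10.5]
    - [0,0,14]
    - [0,0,17.5]
  force: 30

```text
clock: 0.72
position: [0.3903, -0.38, 0.2312]
tool_rot: [-3.141, 0.0, 0.107]
force: [0.4, -0.0, -0.2]
grip_width: 0.0003
```

```bash
cat > to.py <<'E'
import sys; from h import *
from scipy.spatial.transform import Rotation as Ro
o=bot.observe();R=Ro.from_euler("xyz",o["tool_rot"])
t=np.array([float(v) for v in sys.argv[1:4]]);yaw=float(sys.argv[4])
G=Ro.from_euler("xyz",[np.pi,0,yaw])
print("slide cm",(R.inv().apply(t-o["position"])*100).round(2),"turn",np.degrees((R.inv()*G).as_rotvec()).round(1))
print(o["clock"],o["position"].round(4),o["tool_rot"].round(3),o["force"].round(2),o["qpos"].round(2),o["grip_width"])
E
python3 to.py .528 -.190 .175 -.205
```

```text
slide cm [ 15.72 -17.41   5.62] turn [-0.   0.  17.9]
0.725 [ 0.3903 -0.38    0.2312] [-3.141  0.     0.107] [ 0.38 -0.04 -0.2 ] [ 0.68  0.39 -0.02  1.81  0.01  0.93 -0.81] 0.0002633653279931868
```

Emit:
arm_command:
  gripper: [0,0,0,0,0]
  slide:
    - [3.9,-4.3,0]
    - [7.9,-8.7,0]
    - [11.8,-13,0]
    - [15.7,-17.2,0]
    - [15.7,-17.2,3]
  turn:
    - [0,0,4.5]
    - [0,0,9]
    - [0,0,13.5]
    - [0,0,17.9]
    - [0,0,17.9]

```text
clock: 1.35
position: [0.5303, -0.1888, 0.202]
tool_rot: [-3.14, -0.003, -0.198]
force: [0.0, -1.0, -0.4]
grip_width: -0.0001
```

```bash
python3 to.py .528 -.190 .175 -.205; python3 - <<'E'
from h import *
t=vision.grab_frame("top");s=vision.grab_frame("scene")
o=bot.observe();print(proj("top",o["position"]),proj("scene",o["position"]))
u=lambda a,x,y:cv2.resize(a[y:y+150,x:x+100],None,fx=4,fy=4,interpolation=cv2.INTER_CUBIC)
cv2.imwrite("pics/c2.png",np.hstack([u(t,350,190),u(s,205,90)]))
E
```

```text
slide cm [-0.22  0.16  2.7 ] turn [-0.1 -0.2  0.4]
1.35 [ 0.5303 -0.1888  0.202 ] [-3.14e+00 -3.00e-03 -1.98e-01] [ 0.01 -1.02 -0.44] [ 0.25  0.46 -0.01  1.8   0.01  0.88 -1.54] -7.072307558887128e-05
[404.95021746 254.91947485] [252.04644875 164.54230325]
```

View pics/c2.png

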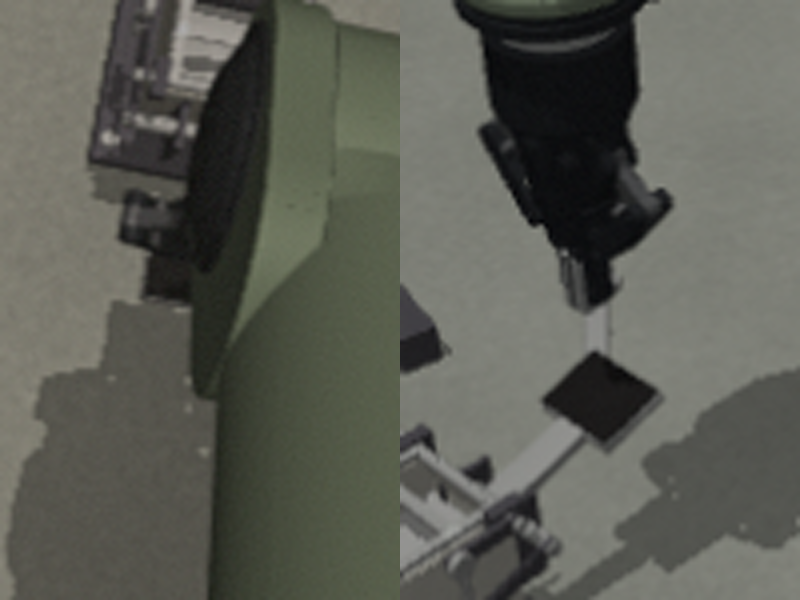

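The crop shows the closed fingertips at scene px (252,166), which matches the projected TCP. The black pad is centred at (255,190), directly below. Nothing is in the way, so I descend.

Emit:
arm_command:
  gripper: [0,0,0,0,0]
  slide:
    - [-0.2,0.1,2]
    - [-0.2,0.1,4]
    - [-0.2,0.1,5.2]
    - [-0.2,0.1,5.8]
    - [-0.2,0.1,6.2]
  turn:
    - [0,0,0]
    - [0,0,0]
    - [0,0,0]
    - [0,0,0]
    - [0,0,0]

```text
clock: 2.08
position: [0.5249, -0.194, 0.1395]
tool_rot: [3.142, -0.0, -0.203]
force: [0.8, -0.1, -0.3]
grip_width: -0.0
```

Emit:
arm_command:
  gripper: [0,0,0,0,0]
  slide:
    - [0,0,0.5]
    - [0,0,1]
    - [0,0,1.5]
    - [0,0,2]
    - [0,0,2]
  turn:
    - [0,0,0]
    - [0,0,0]
    - [0,0,0]
    - [0,0,0]
    - [0,0,0]

```text
clock: 2.7
position: [0.5246, -0.1938, 0.1194]
tool_rot: [3.141, 0.0, -0.203]
force: [-4.1, 0.9, 6.3]
grip_width: -0.0001
```

Contact force is 6 N, so I keep pressing down.

Emit:
arm_command:
  gripper: [0,0,0,0,0]
  slide:
    - [0,0,0.5]
    - [0,0,1]
    - [0,0,1.5]
    - [0,0,2]
    - [0,0,2]
  turn:
    - [0,0,0]
    - [0,0,0]
    - [0,0,0]
    - [0,0,0]
    - [0,0,0]

```text
clock: 3.32
position: [0.5244, -0.1938, 0.0994]
tool_rot: [3.142, 0.001, -0.203]
force: [-5.7, 1.2, 7.8]
grip_width: 0.0
```

Emit:
arm_command:
  gripper: [0,0,0,0]
  slide:
    - [0,0,0.3]
    - [0,0,0.6]
    - [0,0,0.8]
    - [0,0,0.8]
  turn:
    - [0,0,0]
    - [0,0,0]
    - [0,0,0]
    - [0,0,0]

```text
clock: 3.82
position: [0.5252, -0.194, 0.0919]
tool_rot: [3.141, -0.001, -0.203]
force: [-1.7, 0.2, 7.6]
grip_width: 0.0
```

Emit:
arm_command:
  gripper: [0,0,0,0]
  slide:
    - [0,0,0.2]
    - [0,0,0.4]
    - [0,0,0.4]
    - [0,0,0.4]
  turn:
    - [0,0,0]
    - [0,0,0]
    - [0,0,0]
    - [0,0,0]

```text
clock: 4.32
position: [0.5256, -0.1941, 0.0899]
tool_rot: [3.141, -0.002, -0.203]
force: [-13.0, 4.4, 45.2]
grip_width: 0.0001
```

The force jumped to 45 N at z = 0.090, so the lever is on its stop. I hold it there and look at the rollers.

Emit:
arm_command:
  gripper: [0,0,0,0,0]
  slide:
    - [0,0,-0.1]
    - [0,0,-0.1]
    - [0,0,-0.1]
    - [0,0,-0.1]
    - [0,0,-0.1]
  turn:
    - [0,0,0]
    - [0,0,0]
    - [0,0,0]
    - [0,0,0]
    - [0,0,0]

```text
clock: 4.95
position: [0.5255, -0.1941, 0.0903]
tool_rot: [3.141, -0.002, -0.203]
force: [-9.0, 3.2, 34.5]
grip_width: 0.0004
```

```bash
cat > look.py <<'E'
import sys; from h import *
t=vision.grab_frame("top");s=vision.grab_frame("scene")
u=lambda a,x,y:cv2.resize(a[y:y+180,x:x+130],None,fx=3,fy=3,interpolation=cv2.INTER_CUBIC)
cv2.imwrite(sys.argv[1],np.hstack([u(t,345,100),u(s,120,150)]));print(bot.observe()["force"])
E
python3 look.py pics/c3.png
```

```text
[-9.60948011  3.8571387  32.74292737]
```

View pics/c3.png

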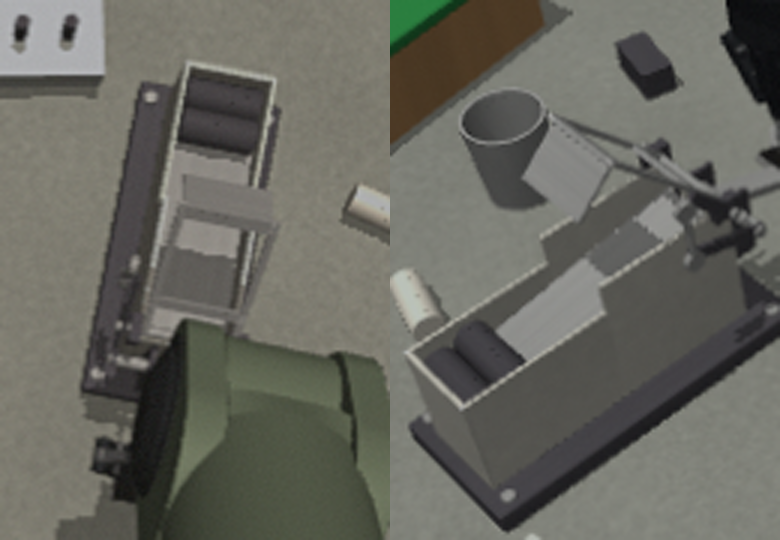

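Both plain rollers lie at the end wall of the trough (crop px 222,95 and 220,130) and the lid stands wide open. Now I ease the lever up at about 32 mm/s.

Emit:
arm_command:
  gripper: [0,0,0,0,0]
  slide:
    - [0,0,-0.4]
    - [0,0,-0.8]
    - [0,0,-1.2]
    - [0,0,-1.6]
    - [0,0,-2.0]
  turn:
    - [0,0,0]
    - [0,0,0]
    - [0,0,0]
    - [0,0,0]
    - [0,0,0]

```text
clock: 5.68
position: [0.5243, -0.1938, 0.1088]
tool_rot: [3.141, 0.001, -0.203]
force: [-5.3, 0.3, 7.3]
grip_width: 0.0
```

Emit:
arm_command:
  gripper: [0,0,0,0,0]
  slide:
    - [0,0,-0.3]
    - [0,0,-0.6]
    - [0,0,-0.9]
    - [0,0,-1.2]
    - [0,0,-1.5]
  turn:
    - [0,0,0]
    - [0,0,0]
    - [0,0,0]
    - [0,0,0]
    - [0,0,0]

```text
clock: 6.3
position: [0.5258, -0.1941, 0.1241]
tool_rot: [3.141, -0.002, -0.203]
force: [4.3, -0.7, 4.0]
grip_width: 0.0
```

Emit:
arm_command:
  gripper: [0,0,0,0,0]
  slide:
    - [0,0,-0.3]
    - [0,0,-0.6]
    - [0,0,-0.9]
    - [0,0,-1.2]
    - [0,0,-1.5]
  turn:
    - [0,0,0]
    - [0,0,0]
    - [0,0,0]
    - [0,0,0]
    - [0,0,0]

```text
clock: 6.92
position: [0.5248, -0.1937, 0.1384]
tool_rot: [-3.142, 0.0, -0.203]
force: [3.1, -0.8, 3.1]
grip_width: 0.0001
```

Still touching at 3 N, so I continue slowly, then lift clear.

Emit:
arm_command:
  gripper: [0,0,0,0,0]
  slide:
    - [0,0,-0.2]
    - [0,0,-0.4]
    - [0,0,-0.7]
    - [0,0,-1.0]
    - [0,0,-1.4]
  turn:
    - [0,0,0]
    - [0,0,0]
    - [0,0,0]
    - [0,0,0]
    - [0,0,0]

```text
clock: 7.55
position: [0.5247, -0.1937, 0.1525]
tool_rot: [-3.142, 0.0, -0.203]
force: [-0.4, -0.2, 0.2]
grip_width: 0.0002
```

Emit:
arm_command:
  gripper: [0,0,0,0,0]
  slide:
    - [0,0,-2]
    - [0,0,-4]
    - [0,0,-6]
    - [0,0,-6]
    - [0,0,-6]
  turn:
    - [0,0,0]
    - [0,0,0]
    - [0,0,0]
    - [0,0,0]
    - [0,0,0]

```text
clock: 8.18
position: [0.5245, -0.1937, 0.2118]
tool_rot: [-3.142, 0.001, -0.203]
force: [-0.3, 0.2, -0.2]
grip_width: -0.0001
```

```bash
python3 look.py pics/c4.png
```

```text
[ 0.44668789 -0.31617482 -0.00728102]
```

View pics/c4.png

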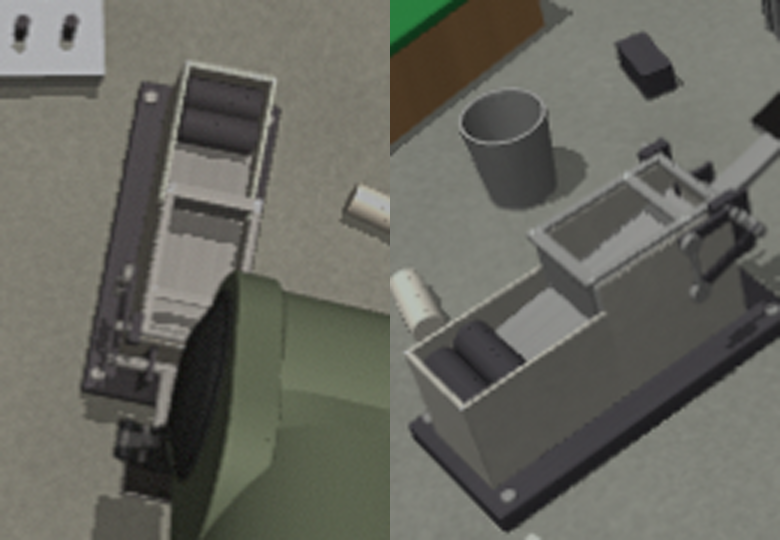

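The lid is flush shut, the lever is back up, both rollers rest in the trough, and the arm is clear. Handing in.

```bash
python3 -c "
from workcell import job_done; print(job_done())"
```

```text
the job is handed in; nothing more can be done
None
```

I opened the hopper with the plain rollers (the right-hand one from above), let both rollers out, and eased its lid shut again. I then handed the job in at about 8 s on the robot's clock.

- **Opening:** I pressed the lever pad with the closed fingertips until it met its solid stop. The force jumped to 45 N with the fingertips at a height of 0.090 m. A picture taken while I held it down showed the lid wide open and both rollers against the trough's end wall.
- **Closing:** I followed the lever up at about 25–30 mm/s. The fingertips stayed in contact at 3–7 N almost to the top, then lifted clear.
- **Last checks:** The final picture shows the lid flush shut, the lever up and both rollers still in the trough. The force reads about zero, and the fingertips stand roughly 75 mm above the pad. No check failed.
- **Not checked:** I could not measure the lid's closing speed directly. The last picture shows only the worked hopper and the cup, block and white roller beside it. I never sent the arm near the other hopper or the rest of the bystanders, but I did not photograph them again at the end.

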